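# Clamp the sample plate on the shaker

### The job

The sample plate sits in its nest on the plate shaker but is not clamped yet. Push the yellow clamp strap round with the outside of a finger until it lies fully home across the plate, and only then push the red cam lever down flat with a fingertip. Push gently, leave the plate seated in its nest and everything else on the bench where it stands, and finish with the gripper clear.

Things in the scene. Friction and masses are not known exactly. Their poses are not given: they have to be found in the camera images.
- shaker: cream bench shaker with aluminium deck, 260 x 240 mm, deck top 75 mm above the bench; fixed. Origin at the centre of its underside, on the bench; its control panel is on its -x side, which roughly faces the robot; y to the left seen from the robot, z up. It carries strap and lever: pushing or squeezing any of these with more than 40 N is too rough.
- strap (a joint): swing angle (rad) of the yellow clamp strap about a vertical axis: 0 = fully home on its end stop, along the shaker's +y, across the plate; positive = open (anticlockwise from above), the tip towards the shaker's -x side. Range 0 to 1.5. Stays where left; about 2 N at strap_push moves it.
- strap_pivot (a point): point on the strap's vertical swing axis, 137 mm above the bench; fixed to the shaker at x 0, y -65 mm. The strap is a bar 32 mm wide, 5 mm thick, reaching 175 mm from this axis, its underside 125 mm above the bench.
- strap_push (a point): where to push the strap closed: on the outer face of its upright flange, 155 mm along the strap from the swing axis, 16 mm to the outside (opening side) of its centre line, 140 mm above the bench. The flange is 4 mm thick, runs from 95 to 175 mm from the axis, top 150 mm above the bench. Moves with the strap.
- strap_rest (a point): centre of the top of the fixed steel rest under the closed strap's tip (36 x 16 mm, 120 mm above the bench); on the side away from the robot it carries the end stop, 8 x 16 mm, top 135 mm
- lever (a joint): angle (rad) of the red cam lever on the strap about a level axis across it: 0 = raised, 65 degrees above level, leaning to the strap's tip; grows as it is pushed down towards the tip; 1.134 = fully down, level along the strap. Stays where left; about 4 N on the pad, square to the lever, moves it. A black foot under it goes down with it onto the plate.
- lever_pivot (a point): the lever's axis, 65 mm along the strap from the swing axis, 156 mm above the bench, 1 mm off the strap's centre line. The lever is 62 mm long from here, 10 mm thick, 14 mm wide; when down its top face is 161 mm above the bench.
- lever_pad (a point): centre of the upper face of the 24 mm wide pad at the lever's end, the face to push (raised, it looks up and back to the strap's pivot): 51 mm along the lever from its axis and 5 mm square off it
- nest (a point): centre of the floor of the plate's nest on the deck, 75 mm above the bench, midway along the plate
- plate: blue sample plate with white cover, 127.5 x 85.5 x 40 mm, 0.25 kg, loose, standing in the nest between 10 mm lips, long side along the shaker's x. Origin at the centre of its underside.
- jar: jar with blue cap, 52 mm across, 85 mm high, loose on the bench beside the shaker; origin under its centre
- vial: amber vial with red cap, 34 mm across, 65 mm high, loose on the bench beside the shaker; origin under its centre
- tube_rack: orange rack with capped tubes, 200 x 75 mm, 92 mm high, loose; origin under its centre
- reagent: amber reagent bottle with blue cap, 80 mm across, 170 mm high, loose; origin under its centre
- beaker: open glass beaker, 70 mm across, 90 mm high, loose; origin under its centre
- screwdriver: blue-handled screwdriver lying on the bench, loose, about 200 mm long
- screwdriver2: red-handled screwdriver lying on the bench, loose, about 200 mm long

How it is judged (in metres and radians):
On the way, in this order (a step that is already met when the one before it is completed fails the run):
1. the strap is fully home across the plate with the lever still raised (value of joint strap below 0.05 rad and value of joint lever below 0.5 rad), for 0.2 s.
2. the lever is pushed fully down with the strap home (value of joint strap below 0.05 rad and value of joint lever above 1.06 rad), for 0.2 s.
At the end, for the whole second after the job is handed in: strap within 0.05 rad of fully home, lever within 0.07 rad of fully down, plate at rest, level and within 6 mm of its place in the nest (all of step 2 and distance between plate and nest below 0.006 m and angle between plate's own z axis and vertical below 0.05 rad and linear speed of plate below 0.02 m/s); the robot touches nothing.
It fails at once if the lever is pushed down while the strap is not home (value of joint strap above 0.12 rad and value of joint lever above 0.6 rad).
It fails at once if the plate is lifted or tipped out of its nest (z of plate in the frame of nest above 0.006 m or angle between plate's own z axis and vertical above 0.12 rad).
It fails at once if the shaker, strap or lever is pushed or squeezed with more than 40 N (contact force between any of the fingers, the arm and shaker above 40 N).
It fails at once if a bystander is moved more than 20 mm or lifted (distance of any of jar, vial, tube_rack, reagent, beaker, screwdriver, screwdriver2 from where it was at the start of the episode above 0.02 m).
It also fails if it takes over 54 s, if anything falls off the work surface, if the arm or the gripper's body presses on something with over 40 N, if the wrist force passes 120 N, or if a joint passes its speed limit or range.

### The arm

A 6-joint arm with a two-finger parallel gripper is mounted at the origin on the work surface. World frame = base frame: x ahead of the robot, y to its left, z up, the work surface at z = 0. Lengths are in mm, angles in rad, forces in N, time in s.
With the tool pointing down it reaches from about 350 to 775 mm from the base axis. Payload 7.3 kg.
Tool frame: the origin (TCP) lies between the finger pads; the fingertips stand 17 mm ahead of it and the grasp point (between the pads) lies 2 mm behind it; z points along the fingers, y is the direction in which the jaws open and shut (so a half turn about z gives the same grasp; the last joint's range is limited). The gripper opens to 92 mm and grips with 3 to 60 N. Pads are 19 mm wide; open, the fingers measure 130 mm over their backs; the gripper's body (75 mm by 190 mm) begins 47 mm behind the grasp point.
Start: joints at [-1.387, 0.342, 1.524, -0, 1.275, -0.146], TCP at [170.046, -496.717, 243.741] pointing down, gripper open.
Joint ranges: [-2.53, 2.53], [-0.77, 2.02], [0.04, 2.7], [-1, 4.14], [0.28, 2.66], [-3.11, 3.11]. Speed limits (rad/s): [2.57, 2.57, 3.14, 3.14, 3.14, 3.14].

### API

Orientations are given as [roll, pitch, yaw] about the fixed x, y, z axes, in that order (R = Rz(yaw) Ry(pitch) Rx(roll)).
In Python, from plant import get_obs, capture, get_calibration, close_job gives the robot as it stands.
- The arm moves only by the tool carry_out, never from a script. Its argument "moves" is one flat list of numbers, 7 for each row, row after row: the shift along the tool's x, y, z normalised to -1 to 1, where 1 is 40 cm, then the turn, a rotation vector about the tool's x, y, z normalised to -1 to 1, where 1 is 30 degrees, then the opening, from 0 (shut) to 1 (fully open). A call has exactly 8 rows; each row is the pose to reach, as a shift and turn from the pose measured when the call began, along the tool's axes at that moment; what a row does not reach only later rows make up. A row lasts 1/10 s, in which the tool goes at most 50 mm and 8.59 degrees, less where a joint would pass 70% of its speed; a pose out of reach is approached as far as the arm can. A call with a number of a shift or a turn outside -1 to 1 is refused whole. A call with a gripper value outside its range is refused whole. The fingers move at their own pace and stop on an object; the grip force is fixed at half the most. Time passes only in rows, so rows that repeat a pose let the fingers close, or fill a call up. It gives the time, the measured TCP pose, the force and the opening at its end, in the units of the state.
- get_obs(): the state, without advancing time (a new reading comes with each control period).
- capture(name): name is "scene" or "top"; returns the picture (420x560x3 uint8, red, green, blue); there is no depth.
- get_calibration(name): a dict with "vfov" (degrees; the focal length in pixels is half the picture's height over the tangent of half this angle, whatever the lens; pixels are square), "cx", "cy" (the principal point, pixels), "cam_to_world" (4x4, takes a point from camera to world coordinates). Camera axes: x right, y up, looking along -z (the intrinsics and any distortion apply to the point x, -y, -z); pixel columns grow to the right and rows downward; lengths in mm; the calibration is good to about 2 mm. A picture is of the moment at which its call begins. get_calibration takes no time and is no camera call.
- close_job(): hands the job in, once; it reports no verdict.
The state is a dict: "time": time; "joint_positions": joint angles; "dq": joint speeds; "tau": joint torques, N m; "tool_pos": TCP position; "tcp_rot": TCP orientation; "contact_force": force on the tool from outside, world axes, zero at the start; "moment": the same for the moment, N m; "grip_width": finger opening in mm.
Only numpy, scipy, OpenCV 4.12 (cv2) and the standard library are available. Lean on these libraries where they do the work, as an engineer would, in place of code of your own. Each camera call takes 0.05 s, during which the arm holds its last target.

## Working session

There is one attempt and no reset: what is moved stays moved. The work goes in short steps, Python scripts to look and compute and a tool call to move; the robot and the scene stay as the last step left them, time stands still between calls to the robot, and variables do not carry over. Pictures are saved under pics/ and viewed, and the job is handed in when it is done.

Besides the shell and the picture viewer there is one more tool, called after "Call:" as name(argument=value, ...), one argument or row to a line, values as JSON. carry_out: Moves the arm, as the interface text tells. Scaled input: -1 to 1 covers 40 cm each way for a shift and 30 degrees each way for a turn. Its arguments: {"type":"object","properties":{"moves":{"type":"array","items":{"type":"number"}}},"required":["moves"]}

```bash
mkdir -p pics; ls; python3 - <<'E'
from plant import *
import cv2
print(get_obs())
for n in("scene","top"):
    im=capture(n); cv2.imwrite(f"pics/{n}0.png",im[:,:,::-1]); print(n,get_calibration(n))
E
```

```text
pics
{'time': 0.0, 'joint_positions': array([-1.38700959e+00,  3.42708392e-01,  1.52498797e+00,  8.99883000e-06,
        1.27539280e+00, -1.45988293e-01]), 'dq': array([ 1.08456439e-03, -8.93612826e-05, -1.79270450e-03, -1.32677177e-03,
        2.19097552e-03, -1.78200715e-03]), 'tau': array([ 6.68747853e-04, -4.31236446e+01, -2.44218725e+01,  7.16781802e-02,
        5.58944349e-02, -1.18532730e-04]), 'tool_pos': array([ 169.97248113, -496.33613187,  243.06251722]), 'tcp_rot': array([-3.14011332e+00, -2.26209818e-04,  3.29772234e-01]), 'contact_force': array([ 0.33039519, -0.07251298,  0.02521086]), 'moment': array([-0.02470419, -0.02944257,  0.04622914]), 'grip_width': 91.92934940493409}
scene {'vfov': 50.28891192084443, 'cx': 282.0379941002711, 'cy': 208.34302931025326, 'cam_to_world': array([[ 8.61055668e-01, -3.05258601e-01,  4.06694386e-01,
         1.08936517e+03],
       [ 5.08463476e-01,  5.05943106e-01, -6.96768589e-01,
        -8.66729699e+02],
       [ 6.93038437e-03,  8.06745784e-01,  5.90858028e-01,
         8.87351233e+02],
       [ 0.00000000e+00,  0.00000000e+00,  0.00000000e+00,
         1.00000000e+00]])}
top {'vfov': 42.152890858970935, 'cx': 282.33856641204983, 'cy': 205.76177985590985, 'cam_to_world': array([[ 1.51092883e-02,  9.94214711e-01, -1.06342930e-01,
         3.94063614e+02],
       [-9.99789411e-01,  1.64992415e-02,  1.22028060e-02,
         9.81018821e+00],
       [ 1.38867869e-02,  1.06136160e-01,  9.94254632e-01,
         1.64521321e+03],
       [ 0.00000000e+00,  0.00000000e+00,  0.00000000e+00,
         1.00000000e+00]])}
```

View pics/scene0.png

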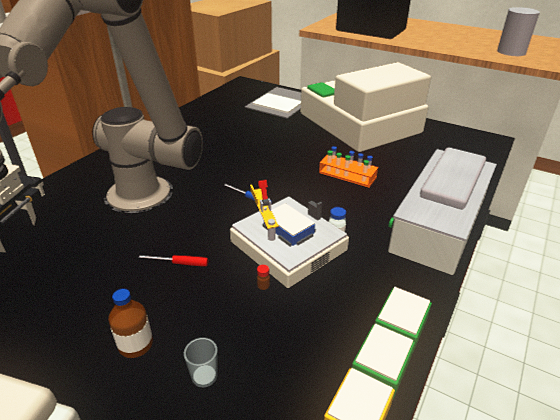

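View pics/top0.png

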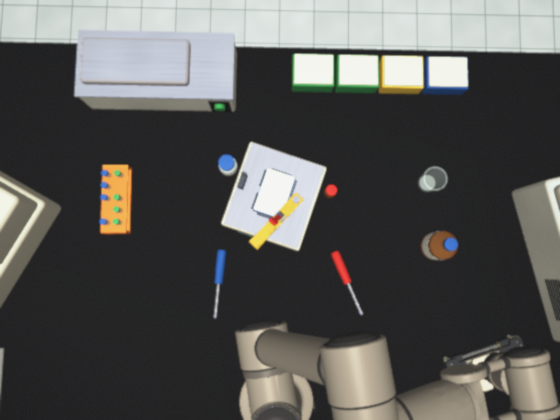

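The scene shows the shaker at about (290,240) with the strap open. In the top view the shaker is at (274,195), the jar at (227,163), the vial at (331,190) and the strap runs from (296,200) to (255,245). I'll zoom in next.

```bash
python3 - <<'E'
import cv2
a=cv2.imread("pics/top0.png")[130:260,210:350]; cv2.imwrite("pics/top0z.png",cv2.resize(a,None,fx=4.5,fy=4.5,interpolation=cv2.INTER_CUBIC))
a=cv2.imread("pics/scene0.png")[170:295,220:360]; cv2.imwrite("pics/scene0z.png",cv2.resize(a,None,fx=4.5,fy=4.5,interpolation=cv2.INTER_CUBIC))
E
```

```text
(no output)
```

View pics/top0z.png

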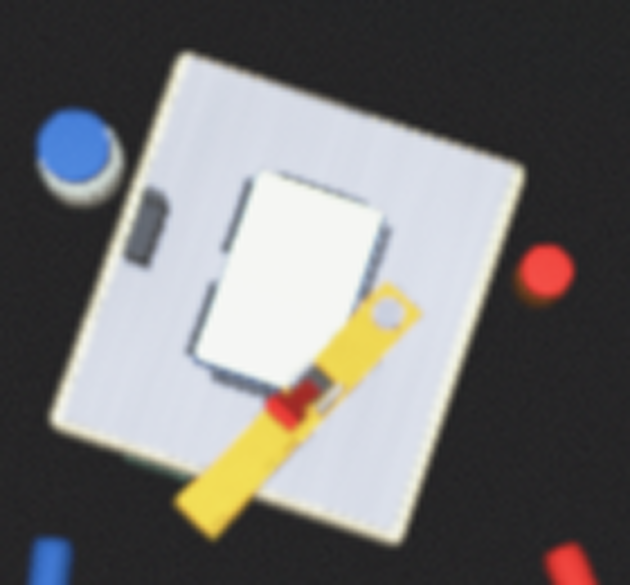

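View pics/scene0z.png

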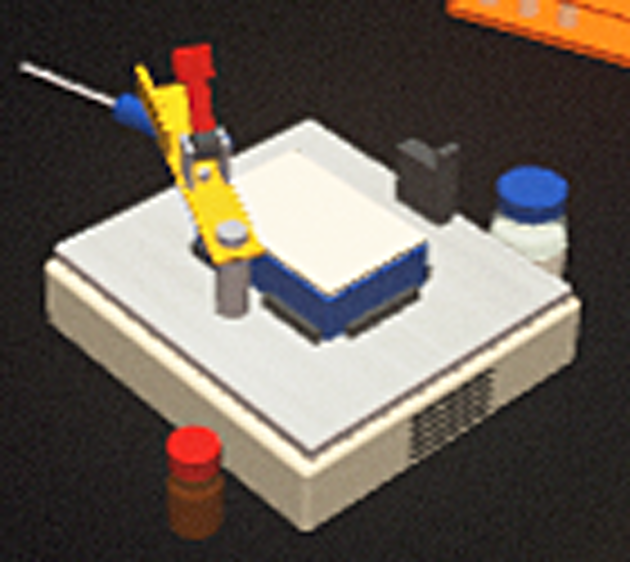

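```bash
cat > h.py <<'E'
import numpy as np, cv2
from plant import *
def ray(n,uv):
    c=get_calibration(n); f=210/np.tan(np.radians(c['vfov']/2)); T=c['cam_to_world']
    d=np.array([(uv[0]-c['cx'])/f,-(uv[1]-c['cy'])/f,-1.]); return T[:3,3],T[:3,:3]@d
def on(n,uv,z):
    o,d=ray(n,uv); return o+d*(z-o[2])/d[2]
def proj(n,p):
    c=get_calibration(n); f=210/np.tan(np.radians(c['vfov']/2)); T=c['cam_to_world']
    q=T[:3,:3].T@(np.asarray(p,float)-T[:3,3]); return np.array([c['cx']-f*q[0]/q[2],c['cy']+f*q[1]/q[2]])
E
python3 - <<'E'
from h import *
np.set_printoptions(precision=1,suppress=True)
t=lambda x,y:(x/4.5+210-.4,y/4.5+130-.4)
s=lambda x,y:(x/4.5+220-.4,y/4.5+170-.4)
P=[on("top",t(*p),73) for p in[(183,55),(522,168),(398,543),(52,428)]]
P=np.array(P);print(P, np.linalg.norm(np.roll(P,-1,0)-P,axis=1),P.mean(0))
S=np.array([on("scene",s(*p),73) for p in[(575,300),(307,462),(48,262),(312,122)]]);print(S,np.linalg.norm(np.roll(S,-1,0)-S,axis=1),S.mean(0))
print("pivot",on("top",t(388,312),132),on("scene",s(233,233),132))
print("tip mid",on("top",t(195,520),130), "rest",on("top",t(147,230),120))
print("rest cap scene",on("scene",s(430,150),135))
c=[on("top",t(*p),115) for p in[(262,172),(383,212),(310,385),(193,357)]];print("plate",c)
print("jar",on("top",t(75,147),85),"vial",on("top",t(548,272),65))
E
```

```text
[[ 749.5   87.5   73. ]
 [ 678.6 -134.4   73. ]
 [ 434.2  -56.6   73. ]
 [ 504.3  166.3   73. ]] [233.  256.5 233.7 257.5] [591.6  15.7  73. ]
[[ 756.2   73.9   73. ]
 [ 683.4 -138.9   73. ]
 [ 448.8  -66.5   73. ]
 [ 515.7  159.1   73. ]] [224.8 245.5 235.4 255.2] [601.    6.9  73. ]
pivot [575.8 -46.2 132. ] [575.2 -43.3 132. ]
tip mid [444.9  71.1 130. ] rest [626.5 105.4 120. ]
rest cap scene [640.2  92.9 135. ]
plate [array([665.6,  34. , 115. ]), array([641.3, -42.9, 115. ]), array([530.9,   1.5, 115. ]), array([547.3,  75.1, 115. ])]
jar [685.1 155.2  85. ] vial [ 611.8 -152.5   65. ]
```

```bash
cat >> h.py <<'E'
from scipy.spatial.transform import Rotation as Ro
np.set_printoptions(precision=3,suppress=True)
def plan(p,yawdeg):
    o=get_obs(); R=Ro.from_euler('xyz',o['tcp_rot'])
    d=R.inv().apply(np.array(p)-o['tool_pos'])
    g=Ro.from_euler('xyz',[180,0,yawdeg],degrees=True)
    w=(R.inv()*g).as_rotvec(degrees=True)
    print("t",o['time'],"pos",o['tool_pos'],"rpy",np.degrees(o['tcp_rot']),"F",o['contact_force'],"shift/400",d/400,"turn/30",w/30)
PIV=np.array([575.5,-46.]); HOME=72.3
def sp(ang,along,out,):  # strap opening deg -> world xy
    a=np.radians(HOME+ang); u=np.array([np.cos(a),np.sin(a)]); n=np.array([-u[1],u[0]])
    return PIV+along*u+out*n
E
python3 - <<'E'
from h import *
for uv in [(451,244),(432,180)]: print(on("top",uv,150))
plan([380,-250,330],48.9)
print(sp(65.8,155,60))
E
```

```text
[ 455.902 -474.139  150.   ]
[ 633.04  -424.186  150.   ]
t 0.1 pos [ 169.996 -496.364  243.139] rpy [-179.925   -0.013   18.895] F [0.169 0.284 0.34 ] shift/400 [ 0.696 -0.413 -0.216] turn/30 [-0.002 -0.001 -1.   ]
[420.062  12.855]
```

Call:
carry_out(
  moves=[0.1,-0.06,-0.1,0,0,-0.15,0,0.2,-0.12,-0.15,0,0,-0.3,0,0.3,-0.18,-0.2,0,0,-0.45,0,0.4,-0.24,-0.21,0,0,-0.6,0,0.5,-0.3,-0.21,0,0,-0.75,0,0.6,-0.36,-0.21,0,0,-0.9,0,0.69,-0.41,-0.21,0,0,-1,0,0.69,-0.41,-0.21,0,0,-1,0],
)

```text
time: 0.9
tool_pos: [380.4, -248.1, 327.3]
tcp_rot: [-3.14, -0.003, 0.861]
contact_force: [-1.0, -0.8, -0.9]
grip_width: 32.3
```

```bash
python3 - <<'E'
from h import *
plan([400,-80,330],78.9)
E
```

```text
t 0.9 pos [ 380.368 -248.126  327.305] rpy [-179.919   -0.146   49.322] F [-1.019 -0.842 -0.933] shift/400 [ 0.351 -0.237 -0.006] turn/30 [-0.001 -0.005 -0.986]
```

Call:
carry_out(
  moves=[0.06,-0.04,0,0,0,-0.16,0,0.12,-0.08,0,0,0,-0.32,0,0.18,-0.12,0,0,0,-0.48,0,0.24,-0.16,0,0,0,-0.64,0,0.3,-0.2,0,0,0,-0.8,0,0.35,-0.24,0,0,0,-0.95,0,0.35,-0.24,0,0,0,-1,0,0.35,-0.24,0,0,0,-1,0],
)

```text
time: 1.7
tool_pos: [398.7, -79.8, 327.7]
tcp_rot: [-3.141, -0.002, 1.385]
contact_force: [0.8, -0.6, -0.0]
grip_width: 0.3
```

```bash
python3 - <<'E'
from h import *
plan([415,0,330],108.9)
E
```

```text
t 1.7 pos [398.669 -79.766 327.684] rpy [-179.987   -0.135   79.336] F [ 0.846 -0.627 -0.015] shift/400 [ 0.204  0.003 -0.005] turn/30 [ 0.001 -0.005 -0.985]
```

Call:
carry_out(
  moves=[0.04,0,0,0,0,-0.16,0,0.08,0,0,0,0,-0.32,0,0.12,0,0,0,0,-0.48,0,0.16,0,0,0,0,-0.64,0,0.2,0,0,0,0,-0.8,0,0.2,0,0,0,0,-0.95,0,0.2,0,0,0,0,-1,0,0.2,0,0,0,0,-1,0],
)

```text
time: 2.5
tool_pos: [413.5, -2.2, 327.7]
tcp_rot: [3.141, -0.002, 1.905]
contact_force: [-0.9, -0.0, 0.6]
grip_width: 0.3
```

```bash
python3 - <<'E'
from h import *
p=sp(65.8,155,62);print(p)
plan([*p,200],138.1)
E
```

```text
[418.726  11.367]
t 2.5 pos [413.547  -2.156 327.691] rpy [179.973  -0.116 109.167] F [-0.903 -0.023  0.639] shift/400 [0.027 0.023 0.319] turn/30 [ 0.002 -0.004 -0.964]
```

Call:
carry_out(
  moves=[0.01,0.01,0,0,0,-0.2,0,0.02,0.02,0,0,0,-0.4,0,0.027,0.023,0.05,0,0,-0.6,0,0.027,0.023,0.12,0,0,-0.8,0,0.027,0.023,0.2,0,0,-0.96,0,0.027,0.023,0.27,0,0,-0.96,0,0.027,0.023,0.32,0,0,-0.96,0,0.027,0.023,0.32,0,0,-0.96,0],
)

```text
time: 3.3
tool_pos: [417.2, 10.8, 197.5]
tcp_rot: [-3.14, -0.006, 2.405]
contact_force: [0.5, 0.3, 0.6]
grip_width: 0.6
```

```bash
python3 - <<'E'
from h import *
for n in("scene","top"):
    im=capture(n); 
    if n=="top": a=im[130:260,210:350]
    else: a=im[130:290,180:360]
    cv2.imwrite(f"pics/{n}1z.png",cv2.resize(a,None,fx=3.6,fy=3.6,interpolation=cv2.INTER_CUBIC)[:,:,::-1])
p=sp(65.8,155,62);print(p)
plan([*p,149],138.1)
E
```

```text
[418.726  11.367]
t 3.4 pos [418.989  10.781 200.173] rpy [179.92   -0.087 137.845] F [-0.089 -0.967  0.64 ] shift/400 [0.001 0.    0.128] turn/30 [ 0.003 -0.003 -0.009]
```

View pics/scene1z.png

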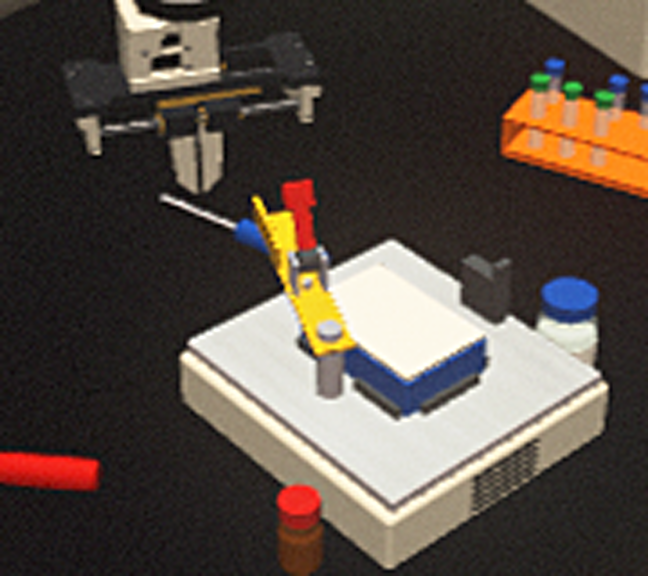

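View pics/top1z.png

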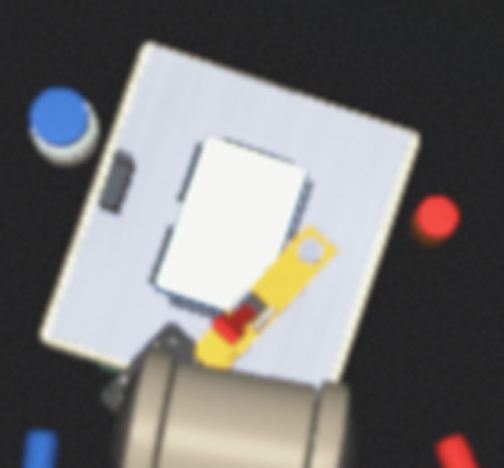

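The scene view shows the closed fingers outside the strap, with their tips near (200,190) in the zoomed picture. Nothing has been disturbed. Next I descend and begin contact.

```bash
python3 - <<'E'
from h import *
p=sp(65.8,160,62)
plan([*p,146],138.1)
E
```

```text
t 3.4 pos [418.989  10.781 200.173] rpy [179.92   -0.087 137.845] F [-0.089 -0.967  0.64 ] shift/400 [0.014 0.    0.135] turn/30 [ 0.003 -0.003 -0.009]
```

Call:
carry_out(
  moves=[0.014,0,0.04,0,0,0,0,0.014,0,0.08,0,0,0,0,0.014,0,0.115,0,0,0,0,0.014,0,0.135,0,0,0,0,0.014,0,0.135,0,0,0,0,0.014,0.015,0.135,0,0,0,0,0.014,0.03,0.135,0,0,0,0,0.014,0.04,0.135,0,0,0,0],
)

```text
time: 4.2
tool_pos: [426.6, 26.9, 146.9]
tcp_rot: [3.139, -0.0, 2.406]
contact_force: [-0.3, 0.3, -0.9]
grip_width: 0.6
```

```bash
python3 - <<'E'
from h import *
for a in (65.8,55,45,30): plan([*sp(a,160,35),146],HOME+a)
E
```

```text
t 4.2 pos [426.552  26.914 146.88 ] rpy [179.862  -0.01  137.857] F [-0.252  0.284 -0.867] shift/400 [0.001 0.025 0.002] turn/30 [ 0.005 -0.    -0.008]
t 4.2 pos [426.552  26.914 146.88 ] rpy [179.862  -0.01  137.857] F [-0.252  0.284 -0.867] shift/400 [0.011 0.102 0.002] turn/30 [ 0.005 -0.001  0.352]
t 4.2 pos [426.552  26.914 146.88 ] rpy [179.862  -0.01  137.857] F [-0.252  0.284 -0.867] shift/400 [0.007 0.173 0.003] turn/30 [ 0.005 -0.001  0.685]
t 4.2 pos [426.552  26.914 146.88 ] rpy [179.862  -0.01  137.857] F [-0.252  0.284 -0.867] shift/400 [-0.022  0.276  0.003] turn/30 [ 0.004 -0.002  1.185]
```

Call:
carry_out(
  moves=[0.002,0.02,0.002,0,0,0,0,0.005,0.042,0.002,0,0,0.08,0,0.007,0.064,0.002,0,0,0.18,0,0.009,0.086,0.002,0,0,0.28,0,0.011,0.108,0.002,0,0,0.38,0,0.01,0.13,0.002,0,0,0.48,0,0.009,0.152,0.002,0,0,0.58,0,0.007,0.173,0.002,0,0,0.68,0],
)

```text
time: 5.0
tool_pos: [471.1, 80.8, 146.2]
tcp_rot: [3.14, -0.001, 2.048]
contact_force: [-0.8, -1.7, 0.6]
grip_width: 0.3
```

```bash
python3 - <<'E'
from h import *
for n in("scene",):
    im=capture(n); 
    a=im[130:290,180:360]
    cv2.imwrite(f"pics/{n}2z.png",cv2.resize(a,None,fx=3.6,fy=3.6,interpolation=cv2.INTER_CUBIC)[:,:,::-1])
for a in (45,38,31,25,20): plan([*sp(a,160,35),146],HOME+a)
E
```

```text
t 5.05 pos [472.097  81.37  146.346] rpy [179.834  -0.052 117.217] F [ 1.998  0.127 -0.129] shift/400 [-0.002 -0.004  0.001] turn/30 [ 0.006 -0.002 -0.003]
t 5.05 pos [472.097  81.37  146.346] rpy [179.834  -0.052 117.217] F [ 1.998  0.127 -0.129] shift/400 [0.006 0.046 0.001] turn/30 [ 0.005 -0.002  0.231]
t 5.05 pos [472.097  81.37  146.346] rpy [179.834  -0.052 117.217] F [ 1.998  0.127 -0.129] shift/400 [0.008 0.096 0.001] turn/30 [ 0.005 -0.002  0.464]
t 5.05 pos [472.097  81.37  146.346] rpy [179.834  -0.052 117.217] F [ 1.998  0.127 -0.129] shift/400 [0.004 0.138 0.001] turn/30 [ 0.005 -0.003  0.664]
t 5.05 pos [472.097  81.37  146.346] rpy [179.834  -0.052 117.217] F [ 1.998  0.127 -0.129] shift/400 [-0.002  0.173  0.001] turn/30 [ 0.005 -0.003  0.831]
```

View pics/scene2z.png

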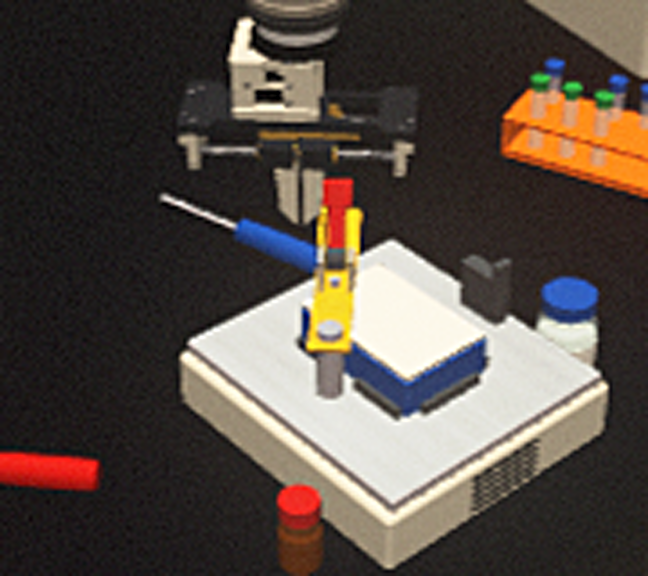

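The strap is rotating with the finger: it now points up the picture from (328,330) to about (338,210). I'll continue to about 20°.

Call:
carry_out(
  moves=[0.002,0.02,0.001,0,0,0.1,0,0.004,0.042,0.001,0,0,0.21,0,0.006,0.064,0.001,0,0,0.31,0,0.007,0.086,0.001,0,0,0.42,0,0.007,0.108,0.001,0,0,0.52,0,0.005,0.13,0.001,0,0,0.63,0,0.002,0.152,0.001,0,0,0.73,0,-0.002,0.173,0.001,0,0,0.83,0],
)

```text
time: 5.85
tool_pos: [533.8, 113.0, 145.9]
tcp_rot: [3.141, -0.002, 1.611]
contact_force: [-1.5, 0.8, -1.0]
grip_width: 0.4
```

```bash
python3 - <<'E'
from h import *
for n in("scene",):
    im=capture(n); 
    a=im[130:290,180:360]
    cv2.imwrite(f"pics/{n}3z.png",cv2.resize(a,None,fx=3.6,fy=3.6,interpolation=cv2.INTER_CUBIC)[:,:,::-1])
for a in (20,15,10,6,4): plan([*sp(a,160,35),146],HOME+a)
E
```

```text
t 5.9 pos [535.078 113.108 145.938] rpy [179.861  -0.137  92.124] F [ 0.315 -0.421 -1.218] shift/400 [-0.002 -0.002 -0.   ] turn/30 [ 0.005 -0.005 -0.006]
t 5.9 pos [535.078 113.108 145.938] rpy [179.861  -0.137  92.124] F [ 0.315 -0.421 -1.218] shift/400 [ 0.005  0.033 -0.   ] turn/30 [ 0.004 -0.005  0.161]
t 5.9 pos [535.078 113.108 145.938] rpy [179.861  -0.137  92.124] F [ 0.315 -0.421 -1.218] shift/400 [0.008 0.068 0.   ] turn/30 [ 0.004 -0.005  0.327]
t 5.9 pos [535.078 113.108 145.938] rpy [179.861  -0.137  92.124] F [ 0.315 -0.421 -1.218] shift/400 [0.008 0.097 0.   ] turn/30 [ 0.004 -0.005  0.461]
t 5.9 pos [535.078 113.108 145.938] rpy [179.861  -0.137  92.124] F [ 0.315 -0.421 -1.218] shift/400 [0.007 0.111 0.   ] turn/30 [ 0.004 -0.005  0.527]
```

View pics/scene3z.png

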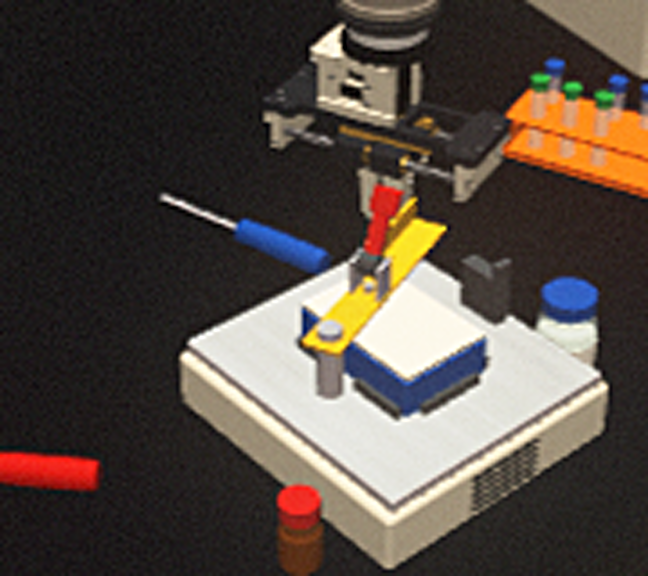

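Call:
carry_out(
  moves=[0.002,0.015,0,0,0,0.07,0,0.005,0.03,0,0,0,0.14,0,0.006,0.045,0,0,0,0.21,0,0.007,0.058,0,0,0,0.28,0,0.008,0.07,0,0,0,0.34,0,0.008,0.08,0,0,0,0.38,0,0.008,0.088,0,0,0,0.42,0,0.008,0.095,0,0,0,0.45,0],
)

```text
time: 6.7
tool_pos: [572.9, 117.9, 145.9]
tcp_rot: [3.14, -0.003, 1.372]
contact_force: [-1.5, 1.5, 0.4]
grip_width: 0.5
```

```bash
python3 - <<'E'
from h import *
for n in("scene","top"):
    im=capture(n); 
    a=im[130:290,180:360]
    cv2.imwrite(f"pics/{n}4z.png",cv2.resize(a,None,fx=3.6,fy=3.6,interpolation=cv2.INTER_CUBIC)[:,:,::-1])
for a in (6,4,2,0,-2): plan([*sp(a,160,35),146],HOME+a)
E
```

```text
t 6.8 pos [573.238 117.689 146.011] rpy [179.878  -0.165  78.618] F [-0.086 -0.016 -0.169] shift/400 [0.    0.001 0.   ] turn/30 [ 0.004 -0.006  0.011]
t 6.8 pos [573.238 117.689 146.011] rpy [179.878  -0.165  78.618] F [-0.086 -0.016 -0.169] shift/400 [0.003 0.015 0.   ] turn/30 [ 0.004 -0.006  0.077]
t 6.8 pos [573.238 117.689 146.011] rpy [179.878  -0.165  78.618] F [-0.086 -0.016 -0.169] shift/400 [0.005 0.029 0.   ] turn/30 [ 0.004 -0.006  0.144]
t 6.8 pos [573.238 117.689 146.011] rpy [179.878  -0.165  78.618] F [-0.086 -0.016 -0.169] shift/400 [0.007 0.043 0.   ] turn/30 [ 0.004 -0.006  0.211]
t 6.8 pos [573.238 117.689 146.011] rpy [179.878  -0.165  78.618] F [-0.086 -0.016 -0.169] shift/400 [0.008 0.058 0.   ] turn/30 [ 0.004 -0.006  0.277]
```

View pics/scene4z.png

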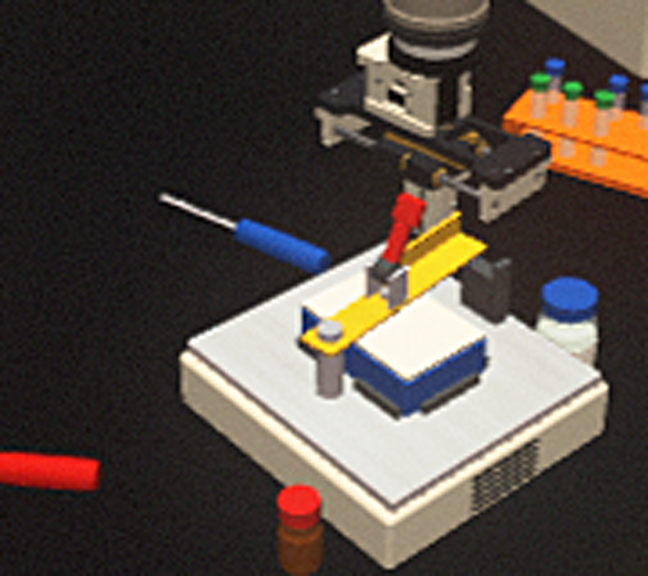

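View pics/top4z.png

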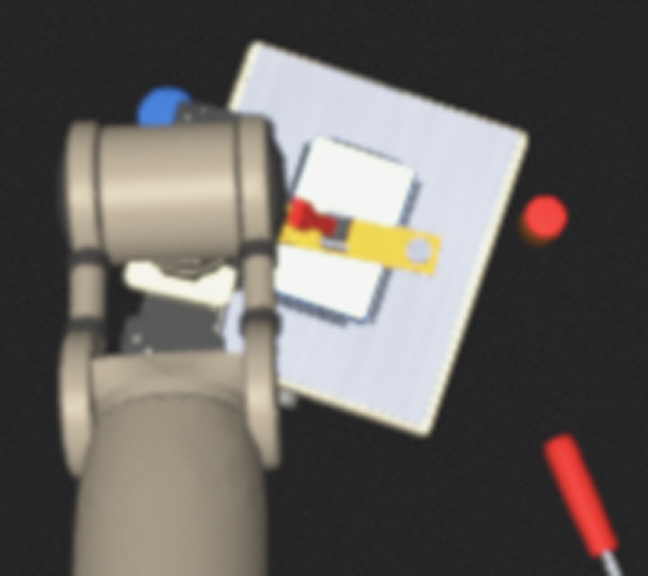

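The strap is a few degrees short of home: its tip, at (480,245), is just over the edge of the rest. I'll use small steps and watch the force.

Call:
carry_out(
  moves=[0.001,0.004,0,0,0,0.02,0,0.002,0.008,0,0,0,0.04,0,0.003,0.012,0,0,0,0.06,0,0.003,0.016,0,0,0,0.08,0,0.004,0.02,0,0,0,0.1,0,0.004,0.023,0,0,0,0.11,0,0.005,0.026,0,0,0,0.13,0,0.005,0.029,0,0,0,0.14,0],
)

```text
time: 7.6
tool_pos: [585.1, 117.4, 146.0]
tcp_rot: [3.14, -0.003, 1.298]
contact_force: [-1.3, 2.4, -0.3]
grip_width: 0.5
```

```bash
python3 - <<'E'
from h import *
for n in("scene",):
    im=capture(n); 
    a=im[130:290,180:360]
    cv2.imwrite(f"pics/{n}5z.png",cv2.resize(a,None,fx=3.6,fy=3.6,interpolation=cv2.INTER_CUBIC)[:,:,::-1])
for a in (2,0,-2): plan([*sp(a,160,35),146],HOME+a)
E
```

```text
t 7.65 pos [585.298 117.395 146.056] rpy [179.877  -0.185  74.379] F [-1.193  0.733 -0.313] shift/400 [ 0.    -0.001  0.   ] turn/30 [ 0.004 -0.006  0.003]
t 7.65 pos [585.298 117.395 146.056] rpy [179.877  -0.185  74.379] F [-1.193  0.733 -0.313] shift/400 [0.003 0.013 0.   ] turn/30 [ 0.004 -0.006  0.069]
t 7.65 pos [585.298 117.395 146.056] rpy [179.877  -0.185  74.379] F [-1.193  0.733 -0.313] shift/400 [0.005 0.028 0.   ] turn/30 [ 0.004 -0.006  0.136]
```

View pics/scene5z.png

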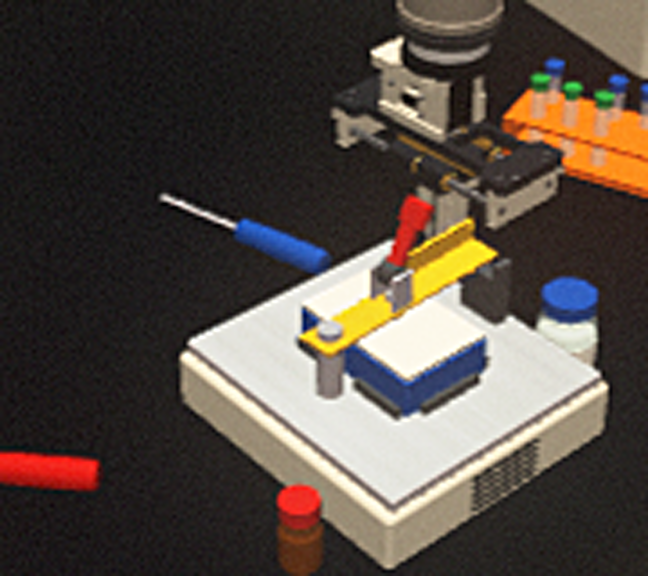

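Call:
carry_out(
  moves=[0,0.002,0,0,0,0.01,0,0,0.004,0,0,0,0.02,0,0.001,0.006,0,0,0,0.03,0,0.001,0.008,0,0,0,0.04,0,0.002,0.01,0,0,0,0.05,0,0.002,0.012,0,0,0,0.06,0,0.003,0.014,0,0,0,0.07,0,0.003,0.014,0,0,0,0.07,0],
)

```text
time: 8.45
tool_pos: [591.1, 116.9, 146.1]
tcp_rot: [3.139, -0.003, 1.261]
contact_force: [-1.7, 1.1, 0.1]
grip_width: -0.0
```

```bash
python3 - <<'E'
from h import *
for a in (0,-2): plan([*sp(a,160,35),146],HOME+a)
E
```

```text
t 8.45 pos [591.141 116.866 146.067] rpy [179.873  -0.175  72.262] F [-1.703  1.055  0.121] shift/400 [ 0.    -0.001  0.   ] turn/30 [ 0.004 -0.006 -0.001]
t 8.45 pos [591.141 116.866 146.067] rpy [179.873  -0.175  72.262] F [-1.703  1.055  0.121] shift/400 [0.003 0.013 0.   ] turn/30 [ 0.004 -0.006  0.065]
```

Call:
carry_out(
  moves=[0,0.0013,0,0,0,0,0,0,0.0026,0,0,0,0,0,0,0.004,0,0,0,0,0,0,0.005,0,0,0,0,0,0,0.0063,0,0,0,0,0,0,0.0075,0,0,0,0,0,0,0.0088,0,0,0,0,0,0,0.01,0,0,0,0,0],
)

```text
time: 9.25
tool_pos: [594.3, 116.1, 146.0]
tcp_rot: [3.141, -0.003, 1.261]
contact_force: [-6.1, 4.7, 2.2]
grip_width: 0.6
```

Call:
carry_out(
  moves=[0,0.001,0,0,0,0,0,0,0.002,0,0,0,0,0,0,0.003,0,0,0,0,0,0,0.003,0,0,0,0,0,0,0.003,0,0,0,0,0,0,0.003,0,0,0,0,0,0,0.003,0,0,0,0,0,0,0.003,0,0,0,0,0],
)

```text
time: 10.05
tool_pos: [594.3, 116.1, 146.1]
tcp_rot: [-3.14, -0.003, 1.262]
contact_force: [-6.6, 2.8, 3.7]
grip_width: 0.4
```

```bash
python3 - <<'E'
from h import *
for n in("scene",):
    im=capture(n); 
    a=im[175:265,250:340]
    cv2.imwrite(f"pics/{n}6z.png",cv2.resize(a,None,fx=6.5,fy=6.5,interpolation=cv2.INTER_CUBIC)[:,:,::-1])
o=get_obs();print(o['tool_pos'],o['contact_force'])
E
```

```text
[594.31  116.063 146.022] [-7.766  2.707  3.872]
```

View pics/scene6z.png

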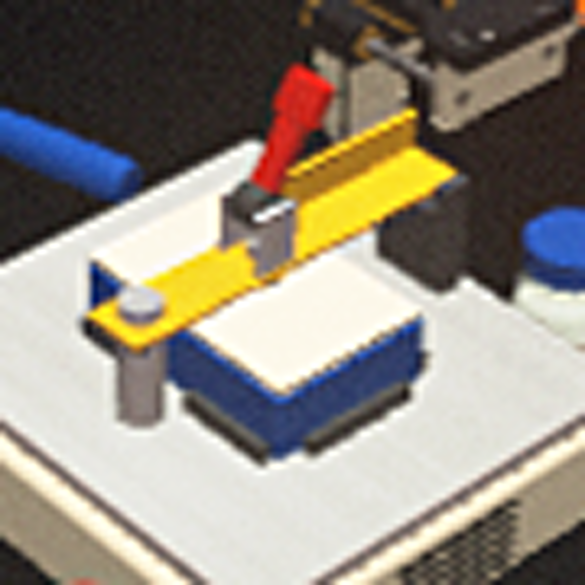

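The strap now lies on the rest against the end stop, at (460,180) in this zoomed picture. A further 1 mm command gave no motion and the force rose to about 9 N, so it is home. I'll back off and raise the tool.

Call:
carry_out(
  moves=[0,-0.02,0,0,0,0,0,0,-0.06,0,0,0,0,0,0,-0.08,-0.05,0,0,0,0,0,-0.1,-0.13,0,0,0,0,0,-0.15,-0.22,0,0,0,0,0,-0.25,-0.3,0,0,0,0,0,-0.35,-0.3,0,0,0,0,0,-0.4,-0.3,0,0,0,0],
)

```text
time: 10.9
tool_pos: [440.1, 164.8, 267.8]
tcp_rot: [3.14, -0.004, 1.262]
contact_force: [0.6, 0.8, -0.2]
grip_width: 0.4
```

```bash
python3 - <<'E'
from h import *
o=get_obs();print(o['tool_pos'],o['contact_force'])
for n in("scene","top"):
    im=capture(n); cv2.imwrite(f"pics/{n}7.png",im[:,:,::-1])
    a=im[175:265,250:340] if n=="scene" else im[140:250,210:340]
    cv2.imwrite(f"pics/{n}7z.png",cv2.resize(a,None,fx=5,fy=5,interpolation=cv2.INTER_CUBIC)[:,:,::-1])
E
```

```text
[440.131 164.846 267.833] [ 0.571  0.831 -0.244]
```

View pics/scene7z.png

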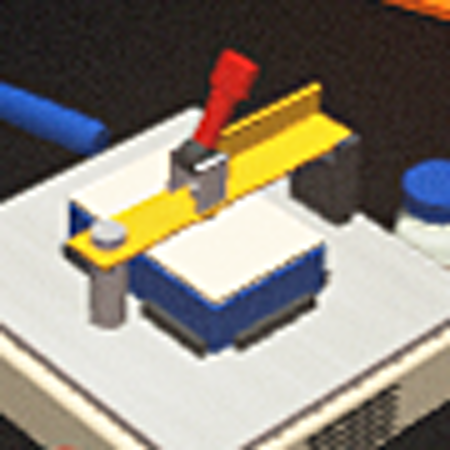

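View pics/top7z.png

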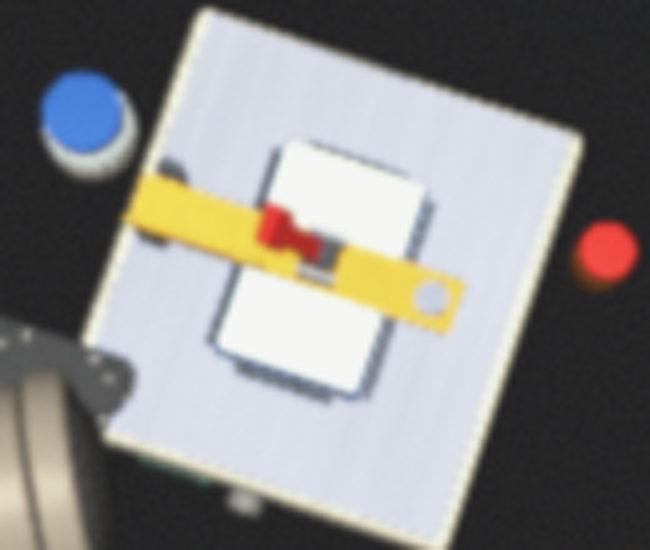

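```bash
python3 - <<'E'
from h import *
t=lambda x,y:(x/5+210-.4,y/5+140-.4)
b=on("top",t(432,297),135);tip=on("top",t(139,200),130)
d=tip-b;print(b,tip,np.linalg.norm(d[:2]),np.degrees(np.arctan2(d[1],d[0])))
u=np.array([d[0],d[1]])/np.linalg.norm(d[:2])
l=on("top",t(275,228),204); v=l[:2]-b[:2]; print("pad along/out",v@u, v@[-u[1],u[0]],l)
sc=lambda x,y:(x/5+250-.4,y/5+175-.4)
l2=on("scene",sc(233,77),204); v=l2[:2]-b[:2]; print("scene",v@u, v@[-u[1],u[0]],l2)
PIV[:]=b[:2]
for th in (65,60,50,40,30,20,10,0):
    r=np.radians(th); s=51+6*(1-th/65)
    X=65+s*np.cos(r)-5*np.sin(r); Z=156+s*np.sin(r)+5*np.cos(r)
    print(th,"corner",X,Z,"tcp along",X-9.5,"z",Z+17)
E
```

```text
[575.211 -46.583 135.   ] [627.903 118.511 130.   ] 173.29894378446411 72.2986596682901
pad along/out 91.11668668690446 0.3029019491276554 [602.627  40.312 204.   ]
scene 85.49570246177953 -8.165034041341555 [608.985  32.382 204.   ]
65 corner 82.02199241359241 204.33478844757266 tcp along 72.52199241359241 z 221.33478844757266
60 corner 86.40064221184704 203.06699962552227 tcp along 76.90064221184704 z 220.06699962552227
50 corner 94.84195949183075 199.34288156874226 tcp along 85.34195949183075 z 216.34288156874226
40 corner 102.62212341937128 194.09574633196195 tcp along 93.12212341937128 z 211.09574633196195
30 corner 109.46522382061764 187.4455116343068 tcp along 99.96522382061764 z 204.4455116343068
20 corner 115.11756152210214 179.5621894704299 tcp along 105.61756152210214 z 196.5621894704299
10 corner 119.3567477228884 170.66169426653735 tcp along 109.8567477228884 z 187.66169426653735
0 corner 122.0 161.0 tcp along 112.5 z 178.0
```

```bash
sed -i 's/^PIV=.*/PIV=np.array([575.2,-46.5]); HOME=72.3/' h.py; python3 - <<'E'
from h import *
plan([*sp(0,55,1),268],HOME)
plan([*sp(0,55,1),222],HOME)
E
```

```text
t 11.0 pos [440.291 164.843 267.292] rpy [-179.998   -0.193   72.376] F [ 0.464 -0.583  0.627] shift/400 [-0.264  0.479 -0.003] turn/30 [-0.    -0.006  0.003]
t 11.0 pos [440.291 164.843 267.292] rpy [-179.998   -0.193   72.376] F [ 0.464 -0.583  0.627] shift/400 [-0.264  0.479  0.112] turn/30 [-0.    -0.006  0.003]
```

Call:
carry_out(
  moves=[-0.06,0.08,0,0,0,0,0,-0.12,0.16,0,0,0,0,0,-0.18,0.24,0,0,0,0,0,-0.24,0.32,0,0,0,0,0,-0.264,0.41,0,0,0,0,0,-0.264,0.479,0,0,0,0,0,-0.264,0.479,0,0,0,0,0,-0.264,0.479,0.05,0,0,0,0],
)

```text
time: 11.8
tool_pos: [593.2, 5.0, 248.2]
tcp_rot: [3.136, -0.004, 1.262]
contact_force: [0.2, -0.6, -0.9]
grip_width: 0.5
```

```bash
python3 - <<'E'
from h import *
plan([*sp(0,55,1),222],HOME)
im=capture("scene")
cv2.imwrite("pics/scene8z.png",cv2.resize(im[130:265,230:350],None,fx=4.4,fy=4.4,interpolation=cv2.INTER_CUBIC)[:,:,::-1])
E
```

```text
t 11.8 pos [593.153   5.009 248.217] rpy [179.702  -0.227  72.307] F [ 0.17  -0.556 -0.859] shift/400 [ 0.001 -0.006  0.066] turn/30 [ 0.01  -0.008  0.   ]
```

View pics/scene8z.png

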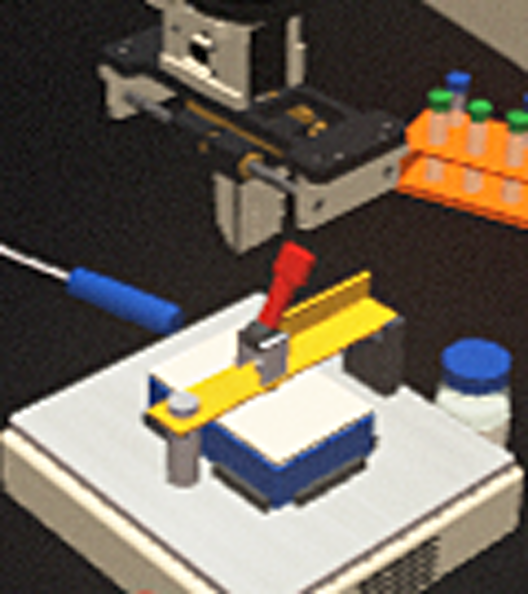

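Call:
carry_out(
  moves=[0.001,-0.006,0.02,0,0,0,0,0.001,-0.006,0.04,0,0,0,0,0.001,-0.006,0.055,0,0,0,0,0.001,-0.006,0.066,0,0,0,0,0.001,-0.006,0.066,0,0,0,0,0.01,-0.006,0.066,0,0,0,0,0.02,-0.006,0.066,0,0,0,0,0.03,-0.006,0.066,0,0,0,0],
)

```text
time: 12.65
tool_pos: [592.2, 18.3, 217.3]
tcp_rot: [-3.139, -0.003, 1.263]
contact_force: [-0.7, 0.3, 0.3]
grip_width: 0.7
```

```bash
python3 - <<'E'
from h import *
o=get_obs(); a=np.radians(HOME); u=np.array([np.cos(a),np.sin(a)]); v=o['tool_pos'][:2]-PIV
print("along,out",v@u,v@[-u[1],u[0]],o['tool_pos'],o['contact_force'])
for al,z in((77,220),(85.3,216.3),(93.1,211.1),(100,204.4),(105.6,196.6),(110,187.7),(112.5,178)): plan([*sp(0,al,1),z],HOME)
im=capture("scene")
cv2.imwrite("pics/scene9z.png",cv2.resize(im[130:265,230:350],None,fx=4.4,fy=4.4,interpolation=cv2.INTER_CUBIC)[:,:,::-1])
E
```

```text
along,out 66.87972785735839 3.480577426758598 [592.218  18.272 217.335] [-0.723  0.334  0.297]
t 12.65 pos [592.218  18.272 217.335] rpy [-179.868   -0.149   72.339] F [-0.723  0.334  0.297] shift/400 [ 0.025  0.006 -0.007] turn/30 [-0.004 -0.005  0.001]
t 12.65 pos [592.218  18.272 217.335] rpy [-179.868   -0.149   72.339] F [-0.723  0.334  0.297] shift/400 [0.046 0.006 0.003] turn/30 [-0.004 -0.005  0.001]
t 12.65 pos [592.218  18.272 217.335] rpy [-179.868   -0.149   72.339] F [-0.723  0.334  0.297] shift/400 [0.066 0.006 0.016] turn/30 [-0.004 -0.005  0.001]
t 12.65 pos [592.218  18.272 217.335] rpy [-179.868   -0.149   72.339] F [-0.723  0.334  0.297] shift/400 [0.083 0.006 0.033] turn/30 [-0.004 -0.005  0.001]
t 12.65 pos [592.218  18.272 217.335] rpy [-179.868   -0.149   72.339] F [-0.723  0.334  0.297] shift/400 [0.097 0.006 0.052] turn/30 [-0.004 -0.005  0.001]
t 12.65 pos [592.218  18.272 217.335] rpy [-179.868   -0.149   72.339] F [-0.723  0.334  0.297] shift/400 [0.108 0.006 0.074] turn/30 [-0.004 -0.005  0.001]
t 12.65 pos [592.218  18.272 217.335] rpy [-179.868   -0.149   72.339] F [-0.723  0.334  0.297] shift/400 [0.114 0.007 0.099] turn/30 [-0.004 -0.005  0.001]
```

View pics/scene9z.png

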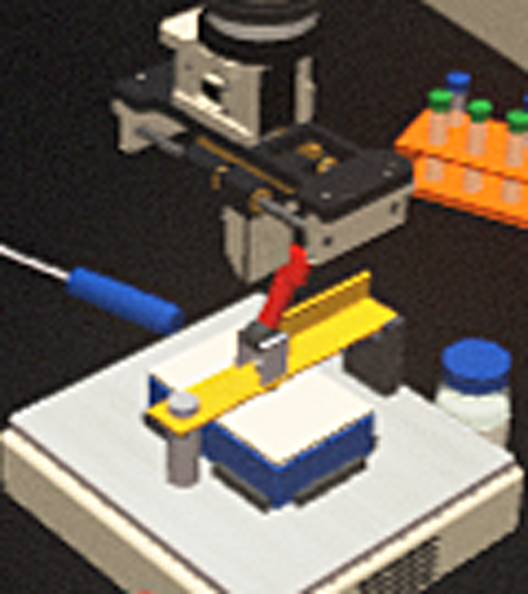

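```bash
python3 - <<'E'
from h import *
for al in(57,67,77):
  for ou in (-19,3.5,19): print(al,ou,(proj("scene",[*sp(0,al,ou),200])-[230,130])*4.4)
print("pad",(proj("scene",[*sp(0,82,1),204])-[230,130])*4.4, "bolt",(proj("scene",[*PIV,135])-[230,130])*4.4)
E
```

```text
57 -19 [269.36  293.852]
57 3.5 [244.738 278.267]
57 19 [228.09 267.73]
67 -19 [281.304 287.755]
67 3.5 [256.659 272.306]
67 19 [239.994 261.859]
77 -19 [293.142 281.713]
77 3.5 [268.476 266.397]
77 19 [251.795 256.041]
pad [277.197 259.82 ] bolt [179.346 400.968]
```

```bash
python3 - <<'E'
from h import *
t=lambda x,y:(x/5+210-.4,y/5+140-.4)
sc=lambda x,y:(x/5+250-.4,y/5+175-.4)
def tri(a,b):
    o1,d1=ray("top",a);o2,d2=ray("scene",b);d1/=np.linalg.norm(d1);d2/=np.linalg.norm(d2)
    s=np.linalg.lstsq(np.c_[d1,-d2],o2-o1,rcond=None)[0]
    p,q=o1+s[0]*d1,o2+s[1]*d2; a_=np.radians(HOME);u=np.array([np.cos(a_),np.sin(a_)]);m=(p+q)/2;v=m[:2]-PIV
    print("pt",m,"gap",np.linalg.norm(p-q),"along/out",v@u,v@[-u[1],u[0]])
tri(t(275,228),sc(233,77))   # pad
tri(t(432,297),sc(108,233))  # bolt
tri(t(131,225),sc(355,133))  # strap tip outer? corner
print([(proj("scene",[*sp(0,65,1),156])-[250,175])*5,(proj("scene",[*sp(0,175,-16),130])-[250,175])*5,(proj("scene",[*sp(0,175,16),150])-[250,175])*5])
E
```

```text
pt [603.992  40.715 197.404] gap 0.9666924560089019 along/out 91.84018968894715 -0.9122684100840177
pt [575.744 -46.244 134.72 ] gap 1.2148268953183932 along/out 0.4089192833043789 -0.44018919732422485
pt [626.945 130.344 111.677] gap 24.430316766028678 along/out 184.20446681197006 4.47048903632777
[array([190.829, 152.972]), array([348.133, 129.326]), array([311.23 ,  78.094])]
```

The fingertip is behind the raised pad, and triangulation puts the pad at 92 mm along and z 197, on the centre line. Now I push along the lever's arc.

Call:
carry_out(
  moves=[0.012,0.004,-0.006,0,0,0,0,0.025,0.006,-0.006,0,0,0,0,0.036,0.006,-0.002,0,0,0,0,0.046,0.006,0.003,0,0,0,0,0.056,0.006,0.009,0,0,0,0,0.066,0.006,0.016,0,0,0,0,0.075,0.006,0.024,0,0,0,0,0.083,0.006,0.033,0,0,0,0],
)

```text
time: 13.5
tool_pos: [604.7, 50.1, 203.9]
tcp_rot: [-3.139, -0.003, 1.263]
contact_force: [-1.2, -4.1, 1.2]
grip_width: 0.7
```

```bash
python3 - <<'E'
from h import *
for al,z in((100,204.4),(103,200.7),(105.6,196.6),(108,192.4),(110,187.7),(111.5,183),(112.5,178)): plan([*sp(0,al,1),z],HOME)
im=capture("scene")
cv2.imwrite("pics/scene10z.png",cv2.resize(im[130:265,230:350],None,fx=4.4,fy=4.4,interpolation=cv2.INTER_CUBIC)[:,:,::-1])
E
```

```text
t 13.5 pos [604.683  50.083 203.894] rpy [-179.858   -0.168   72.362] F [-1.199 -4.086  1.214] shift/400 [-0.002  0.001 -0.001] turn/30 [-0.005 -0.006  0.002]
t 13.5 pos [604.683  50.083 203.894] rpy [-179.858   -0.168   72.362] F [-1.199 -4.086  1.214] shift/400 [0.005 0.001 0.008] turn/30 [-0.005 -0.006  0.002]
t 13.5 pos [604.683  50.083 203.894] rpy [-179.858   -0.168   72.362] F [-1.199 -4.086  1.214] shift/400 [0.012 0.001 0.018] turn/30 [-0.005 -0.006  0.002]
t 13.5 pos [604.683  50.083 203.894] rpy [-179.858   -0.168   72.362] F [-1.199 -4.086  1.214] shift/400 [0.017 0.001 0.029] turn/30 [-0.005 -0.006  0.002]
t 13.5 pos [604.683  50.083 203.894] rpy [-179.858   -0.168   72.362] F [-1.199 -4.086  1.214] shift/400 [0.022 0.001 0.041] turn/30 [-0.005 -0.006  0.002]
t 13.5 pos [604.683  50.083 203.894] rpy [-179.858   -0.168   72.362] F [-1.199 -4.086  1.214] shift/400 [0.026 0.001 0.052] turn/30 [-0.005 -0.006  0.002]
t 13.5 pos [604.683  50.083 203.894] rpy [-179.858   -0.168   72.362] F [-1.199 -4.086  1.214] shift/400 [0.029 0.001 0.065] turn/30 [-0.005 -0.006  0.002]
```

View pics/scene10z.png

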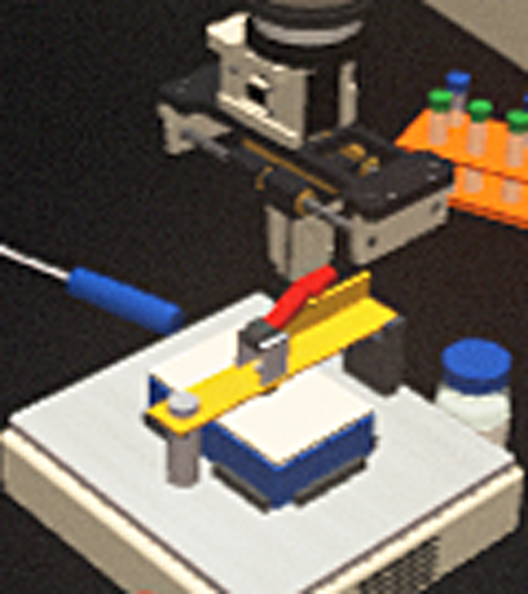

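The lever is about half down with a 4 N push and the strap is still home. I'll continue the arc, stopping about 1 mm above level.

Call:
carry_out(
  moves=[0.005,0.001,0.008,0,0,0,0,0.012,0.001,0.018,0,0,0,0,0.017,0.001,0.029,0,0,0,0,0.022,0.001,0.041,0,0,0,0,0.024,0.001,0.047,0,0,0,0,0.026,0.001,0.052,0,0,0,0,0.027,0.001,0.057,0,0,0,0,0.028,0.001,0.062,0,0,0,0],
)

```text
time: 14.35
tool_pos: [608.4, 61.3, 178.5]
tcp_rot: [-3.139, -0.003, 1.263]
contact_force: [-1.1, -1.9, 3.1]
grip_width: 0.7
```

```bash
python3 - <<'E'
from h import *
plan([*sp(0,112.5,1),178],HOME)
im=capture("scene")
cv2.imwrite("pics/scene11z.png",cv2.resize(im[130:265,230:350],None,fx=4.4,fy=4.4,interpolation=cv2.INTER_CUBIC)[:,:,::-1])
E
```

```text
t 14.35 pos [608.399  61.335 178.486] rpy [-179.831   -0.196   72.376] F [-1.07  -1.899  3.134] shift/400 [-0.001  0.     0.001] turn/30 [-0.006 -0.007  0.003]
```

View pics/scene11z.png

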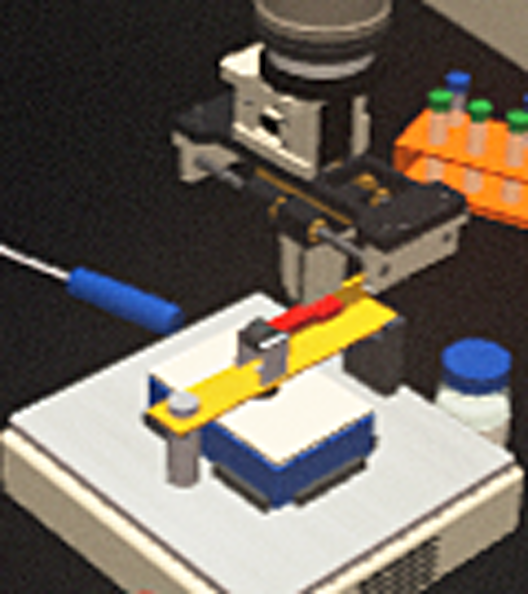

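The lever is nearly level. I'll press down slowly, at about 0.4 mm per row.

Call:
carry_out(
  moves=[0,0,0.001,0,0,0,0,0,0,0.002,0,0,0,0,0,0,0.003,0,0,0,0,0,0,0.004,0,0,0,0,0,0,0.005,0,0,0,0,0,0,0.006,0,0,0,0,0,0,0.006,0,0,0,0,0,0,0.006,0,0,0,0],
)

```text
time: 15.2
tool_pos: [608.5, 61.4, 177.8]
tcp_rot: [-3.14, -0.004, 1.263]
contact_force: [-4.6, -1.4, 12.9]
grip_width: 0.6
```

It is blocked at z 177.8 (nominal 178) with 13 N, well above the 4 N needed to move the lever, so the lever is on its stop. I'll retreat upwards and back.

Call:
carry_out(
  moves=[0,0,-0.02,0,0,0,0,0,0,-0.06,0,0,0,0,0,0,-0.14,0,0,0,0,0,-0.06,-0.22,0,0,0,0,0,-0.17,-0.27,0,0,0,0,0,-0.28,-0.3,0,0,0,0,0,-0.38,-0.3,0,0,0,0,0,-0.45,-0.3,0,0,0,0],
)

```text
time: 16.0
tool_pos: [434.7, 116.4, 298.6]
tcp_rot: [-3.141, -0.005, 1.264]
contact_force: [0.5, -0.5, 0.1]
grip_width: 0.7
```

```bash
python3 - <<'E'
from h import *
o=get_obs();print(o['time'],o['tool_pos'],o['contact_force'])
for n in("scene","top"):
    im=capture(n); cv2.imwrite(f"pics/{n}12.png",im[:,:,::-1])
    a=im[175:265,240:350] if n=="scene" else im[140:250,210:340]
    cv2.imwrite(f"pics/{n}12z.png",cv2.resize(a,None,fx=5,fy=5,interpolation=cv2.INTER_CUBIC)[:,:,::-1])
E
```

```text
16.0 [434.691 116.389 298.633] [ 0.458 -0.519  0.093]
```

View pics/scene12z.png

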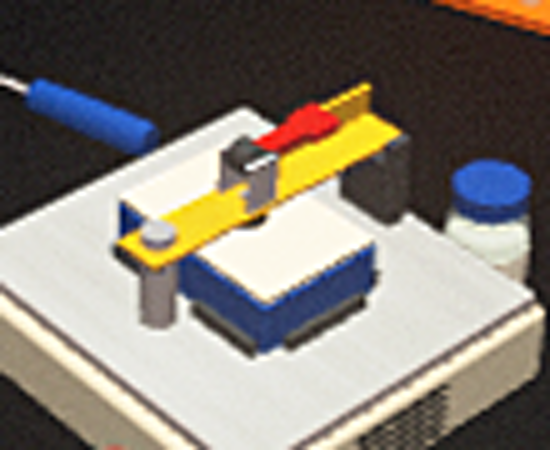

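View pics/top12z.png

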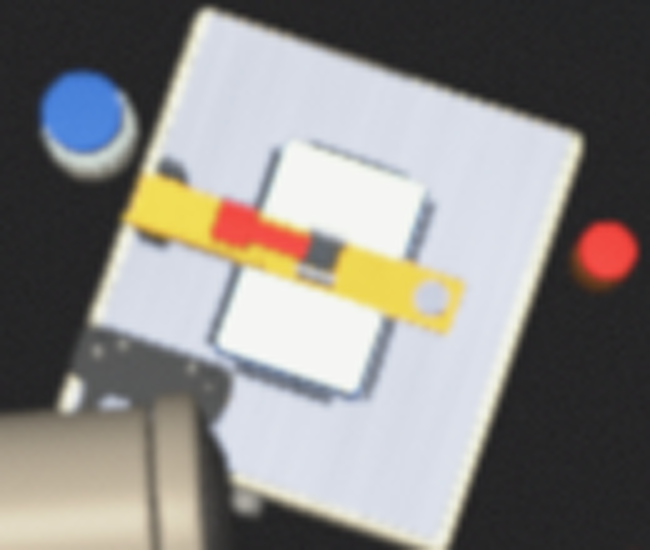

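View pics/scene12.png

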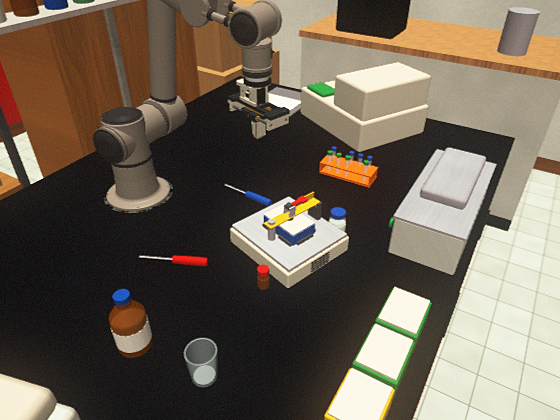

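The strap lies across the plate on its rest. The lever is level along it: red from (260,145) to (335,120) in the scene zoom, parallel to the strap edge. The plate is seated, the bystanders are where they were, and the gripper is clear.

```bash
python3 -c "
from plant import *
print(close_job())"
```

```text
the job is handed in; nothing more can be done
None
```

The strap is fully home across the plate, the red lever is down flat, and the job is handed in. It took about 16 s of the 54 s allowed. No verdict was reported, so this rests on my own force readings and pictures.

- **Strap:** I pushed it round with the back of the closed fingers. At the end stop, a further 1 mm command gave no motion and the force rose to about 9 N. The top view taken after backing off put the strap at 72.3°, matching the deck's long-side direction.
- **Lever:** I then pushed it down along its arc with the fingertip. It stopped at TCP height 177.8 mm, against 178 mm expected, with about 13 N. The highest force I read at any point was about 14 N, against the 40 N limit. Force was only read at the end of each call, so brief peaks in between would not show.
- **Last pictures:** The lever is level along the strap, the plate is seated and the strap is still home. The jar, vial and the other bystanders visible in the picture look unmoved. The gripper is clear at 299 mm height with near-zero force.

One measurement disagreed. Before the push, the two cameras placed the raised lever pad about 8° lower than the nominal 65°. It was still well inside the raised range and had no effect on the push.

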